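# Seat a die in the corner of a laser-marking fixture and hold it

## Task

Take the steel die with the rectangular boss and set it flat on the black bed with a long side of its foot pressed against the long fence, between the square end stop and the round cam clamp and still at least 20 mm short of the end stop. Then move it along until you feel the end stop, and finish while still gripping it and pressing it into the corner, flat on the bed, firmly against fence and end stop at once (5 to 20 N on each is about right), so that I can clamp it. Do not ram it into the stops, and leave the other things on the table where they are.

Things in the scene. Friction and masses are not known exactly. Their poses are not given: they have to be found in the camera images.
- die: the steel die to load, 0.4 to 0.6 kg: a rectangular foot 46 mm (its x) by 60 mm (its y) by 16 mm high, and centred on it a RECTANGULAR boss 28 mm (x) by 36 mm (y) by 24 mm high, 40 mm high in all. Origin at the centre of the underside, z up. It starts standing on the table, to the left of the fixture; half a turn about z makes no difference
- fixture: fixed black bed plate 180 mm (its x) by 300 mm (its y), 10 mm thick, lying on the table. Origin at the centre of its underside, on the table. Its x points roughly away from the robot (turned by up to 0.35 rad). The long fence, the end stop and the cam clamp stand on it; nothing on it moves
- fence: fixed aluminium fence along the bed's far side, 16 mm thick (x), 290 mm long (y), 12 mm high above the bed. Origin at the centre of its underside, at fixture (58, 0, 10) mm; its working face looks to the robot (fixture -x) and lies at fixture x = 50 mm
- end_stop: fixed square-edged aluminium end stop, 38 mm (x) by 20 mm (y), 14 mm high above the bed, axes parallel to the fixture's, butting on the fence's face. Origin at the centre of its underside, at fixture x = 30 mm, z = 10 mm and y between 75 and 115 mm from the bed's middle, on the left (+y) or on the right (-y). Its working face is the one that looks to the bed's middle, 10 mm from its centre
- cam_clamp: fixed ROUND cam clamp, diameter 32 mm, 14 mm high above the bed, not used now. Same line as the end stop, at the other end of the fence, 75 to 115 mm from the bed's middle. Origin at the centre of its underside
- round_die: bystander: look-alike of the die: same steel foot (46 x 60 x 16 mm), but the boss on top is ROUND and slimmer (diameter 22 mm, 34 mm high, 50 mm in all); not wanted. Origin at the centre of its underside
- disc_blank: bystander: brass disc, diameter 28 mm, 8 mm high. Origin at the centre of its underside
- focus_gauge: bystander: aluminium block 30 x 50 x 30 mm. Origin at the centre of its underside
- loupe: bystander: black loupe, diameter 34 mm, 34 mm high. Origin at the centre of its underside
- ring_blank: bystander: brass ring, diameter 28 mm, 10 mm high. Origin at the centre of its underside
- driver: bystander: screwdriver lying beyond the fixture, 170 mm long. Origin at the middle of its length
- jar: bystander: closed jar, diameter 50 mm, 65 mm high. Origin at the centre of its underside
Mind the look-alikes: they are no part of the job. Leave any pink look-alike of the die alone.

How it is judged:
By the outcome, as a careful person would: the job done as asked, in the order asked, and still so for the second after the job is handed in, while the arm keeps its last pose, push and grip.
It also fails if it takes over 66 s, if anything falls off the work surface, if the arm or the gripper's body presses on something with over 40 N, if the wrist force passes 120 N, or if a joint passes its speed limit or range.

## Robot

A 7-joint arm with a two-finger parallel gripper is mounted at the origin on the work surface. World frame = base frame: x ahead of the robot, y to its left, z up, the work surface at z = 0. Lengths are in m, angles in rad, forces in N, time in s.
With the tool pointing down it reaches from about 0.4 to 0.85 m from the base axis. Payload 4.4 kg.
Tool frame: the origin (TCP) lies at the very end of the fingers, on their centre line; the grasp point (between the pads) lies 19 mm behind it (hold_point_z is the distance from the TCP to the grasp point, in m); x points along the fingers, y is the direction in which the jaws open and shut, and the axes are right-handed (so a half turn about x gives the same grasp; the last joint's range is limited). The gripper opens to 94 mm and grips with 3 to 60 N. Pads are 16 mm wide; open, the fingers measure 119 mm over their backs; the gripper's body (75 mm by 177 mm) begins 78 mm behind the grasp point.
Start: joints at [1.134, 0.628, 0.038, 1.517, -0.027, 0.996, -0.02], TCP at [0.236, -0.606, 0.205] pointing down, gripper open.
Joint ranges: [-3.06, 3.06], [-0.37, 2.12], [-1.25, 1.32], [0.18, 2.47], [-1.1, 4.24], [0.23, 1.98], [-2.94, 2.94]. Speed limits (rad/s): [2.57, 2.57, 3.14, 3.14, 3.14, 3.14, 3.14].

## Interface

Orientations are given as a unit quaternion [x, y, z, w].
In Python, from plant import * gives the robot as it stands. The module is installed in compiled form; this text tells all that it offers.
- The arm moves only by the tool send_rows, never from a script. Its argument "steps" is a list of rows, each a list of 3 entries, a list of its own where there are three numbers: the shift along the world's x, y, z in m, then the turn about the world's z in rad, then the opening in per cent of the stroke, from 0 (shut) to 100 (fully open). A call has exactly 8 rows; each row shifts and turns the commanded pose from where the row before left it; what a row does not reach is not made up. A row lasts 1/10 s, in which the tool goes at most 50 mm and 8.59 degrees, less where a joint would pass 70% of its speed; a pose out of reach is approached as far as the arm can. A call is refused whole if a number of a shift passes 0.05 or a number of a turn 0.15, either way. A call with a gripper value outside its range is refused whole. The fingers move at their own pace and stop on an object; the grip force is fixed at half the most. Time passes only in rows, so rows that do not move let the fingers close, or fill a call up. It gives the time, the measured TCP pose, the force and the opening at its end, in the units of the state.
- state(): the state, without advancing time (a new reading comes with each control period).
- camera(name): name is "scene" or "top" or "wrist"; returns (picture, depth): 420x560x3 uint8, red, green, blue; 420x560 float32, m along the optical axis (not along the pixel's ray), 0 where there is no reading.
- camera_info(name): a dict with "vertical_fov" (degrees; the focal length in pixels is half the picture's height over the tangent of half this angle, whatever the lens; pixels are square), "cx", "cy" (the principal point, pixels), "cam_to_world" (4x4, takes a point from camera to world coordinates); the wrist camera has in their place "mount" (4x4, takes a point from camera to tool coordinates, whose origin is the TCP and whose axes are the tool frame's). Camera axes: x right, y down, z forward; pixel columns grow to the right and rows downward; lengths in m; the calibration is good to about 2 mm. A picture is of the moment at which its call begins: read the wrist's pose just before it. camera_info takes no time and is no camera call.
- close_job(): hands the job in, once; it reports no verdict.
The state is a dict: "time_s": time; "joint_positions": joint angles; "qd": joint speeds; "joint_torque": joint torques, N m; "position": TCP position; "tcp_rot": TCP orientation; "wrist_force": force on the tool from outside, world axes, zero at the start; "ft_torque": the same for the moment, N m; "finger_gap": finger opening in m.
Only numpy, scipy, OpenCV 4.12 (cv2) and the standard library are available. Lean on these libraries where they do the work, as an engineer would, in place of code of your own. Each camera call takes 0.05 s, during which the arm holds its last target. There are 200 camera calls.

## Working session

There is one attempt and no reset: what is moved stays moved. The work goes in short steps, Python scripts to look and compute and a tool call to move; the robot and the scene stay as the last step left them, time stands still between calls to the robot, and variables do not carry over. Pictures are saved under pics/ and viewed, about 8 in all and at most 12, crops included, and the job is handed in when it is done.

Besides the shell and the picture viewer there is one more tool, called after ">>>" by a JSON object that holds its "fn" and its "kwargs". send_rows: Moves the arm, as the interface text tells. Its arguments: {"type":"object","properties":{"steps":{"type":"array"}},"required":["steps"]}

```bash
mkdir -p pics
cat > h.py <<'E'
import numpy as np, cv2
from plant import *
def grab(n):
    s=state(); rgb,d=camera(n); i=camera_info(n); np.savez('pics/'+n+'.npz',rgb=rgb,d=d,p=s['position'],q=s['tcp_rot'])
    return rgb,d,i
def world(i,d,u,v,s=None):
    f=210/np.tan(np.radians(i['vertical_fov'])/2)
    z=d[v,u]; p=np.array([(u-i['cx'])*z/f,(v-i['cy'])*z/f,z,1+0*z]) if np.ndim(z)==0 else np.stack([(u-i['cx'])*z/f,(v-i['cy'])*z/f,z,1+0*z])
    return (i['cam_to_world']@p)[:3]
def save(n,rgb): cv2.imwrite('pics/'+n+'.png',rgb[...,::-1])
E
python3 - <<'E'
from h import *
for n in ['scene','top']:
    r,d,i=grab(n); save(n+'0',r); print(i)
print(state())
E
```

```text
{'vertical_fov': 55.75294147317123, 'cx': 271.0068685937038, 'cy': 214.13781333798534, 'cam_to_world': array([[-0.85211396,  0.27224193, -0.44697441,  0.95376666],
       [ 0.52326576,  0.4590632 , -0.7179512 ,  0.73144495],
       [ 0.00973309, -0.84566265, -0.53362904,  0.53691893],
       [ 0.        ,  0.        ,  0.        ,  1.        ]])}
{'vertical_fov': 44.904937737290126, 'cx': 275.2946393961345, 'cy': 210.48597684265857, 'cam_to_world': array([[-0.01445245, -0.99653404,  0.08192095,  0.49668625],
       [-0.99980864,  0.01548283,  0.01195644,  0.06867525],
       [-0.01318337, -0.08173247, -0.99656711,  1.00262253],
       [ 0.        ,  0.        ,  0.        ,  1.        ]])}
{'time_s': 0.1, 'joint_positions': array([ 1.13419841,  0.62923458,  0.03844868,  1.51822141, -0.02700385,
        0.996272  , -0.02001037]), 'qd': array([-0.00022617, -0.00279491, -0.00023811, -0.00296385,  0.00198265,
       -0.00129001, -0.00016732]), 'joint_torque': array([ 2.58583459e-03, -5.50788903e+01,  1.14759989e+00, -1.87116748e+01,
       -5.20360004e-02,  1.91542535e-02,  6.48453374e-05]), 'position': array([ 0.23535754, -0.6052879 ,  0.20467338]), 'tcp_rot': array([-0.69487976, -0.13090318,  0.69509956, -0.12978084]), 'wrist_force': array([ 0.43610271,  0.12298026, -0.59325421]), 'ft_torque': array([ 0.05265977, -0.03577176,  0.00873951]), 'finger_gap': 0.09385185333033344}
```

View pics/top0.png

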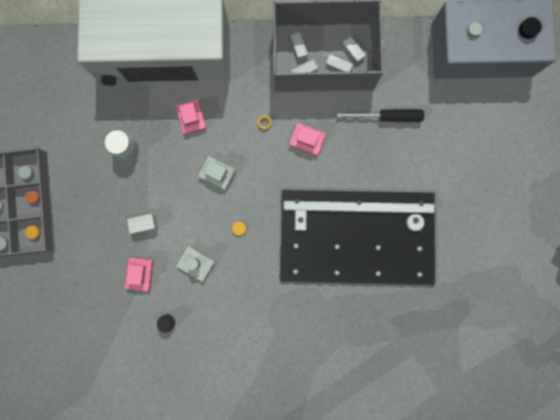

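View pics/scene0.png

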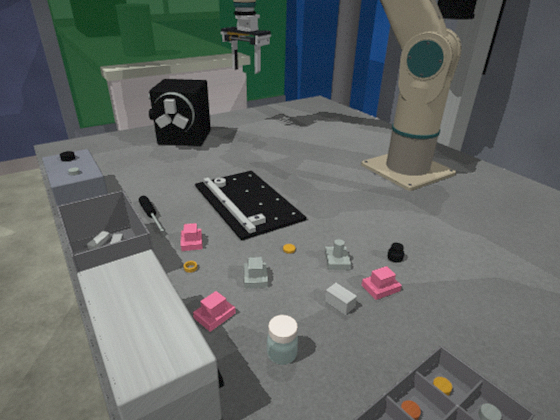

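Top view, candidates: the grey die at (217,173) has a rectangular boss. The grey one at (195,264) has a round boss, and the pink ones at (190,117), (307,139) and (138,275) are decoys. The end stop is at (301,220), on the left, and the round cam is at (416,222). I'll confirm this in a crop and measure.

Run:
```python
from h import *
z=np.load('pics/top.npz'); r,d=z['rgb'],z['d']; i=camera_info('top')
c1=cv2.resize(r[145:295,160:260],None,fx=4,fy=4,interpolation=cv2.INTER_CUBIC)
c2=cv2.resize(r[180:295,270:450],(400,256),interpolation=cv2.INTER_CUBIC)
o=np.zeros((600,800,3),np.uint8);o[:600,:400]=c1;o[:256,400:]=c2;save('crop1',o)
V,U=np.mgrid[:420,:560]; P=world(i,d,U,V); print('table z',np.median(P[2][330:400,300:500]))
def rect(m,name):
    x,y=P[0][m],P[1][m]; R=cv2.minAreaRect((np.c_[x,y]*1000).astype(np.float32)); print(name,m.sum(),R,'z',np.median(P[2][m]))
box=(U>190)&(U<245)&(V>148)&(V<200)
rect(box&(P[2]>.034),'boss'); rect(box&(P[2]>.008),'die all'); 
fx=(U>270)&(U<445)&(V>180)&(V<295)
rect(fx&(P[2]>.006),'bed'); rect(fx&(P[2]>.0165)&(V<214),'fence')
for n,u0,u1 in(('stop',290,312),('cam',402,430)): rect(fx&(P[2]>.0185)&(V>212)&(V<234)&(U>u0)&(U<u1),n)
```

```text
Traceback (most recent call last):
  File "h.py", line 9, in world
    return (i['cam_to_world']@p)[:3]
            ~~~~~~~~~~~~~~~~~^~
ValueError: matmul: Input operand 1 has a mismatch in its core dimension 0, with gufunc signature (n?,k),(k,m?)->(n?,m?) (size 420 is different from 4)
```

View pics/crop1.png

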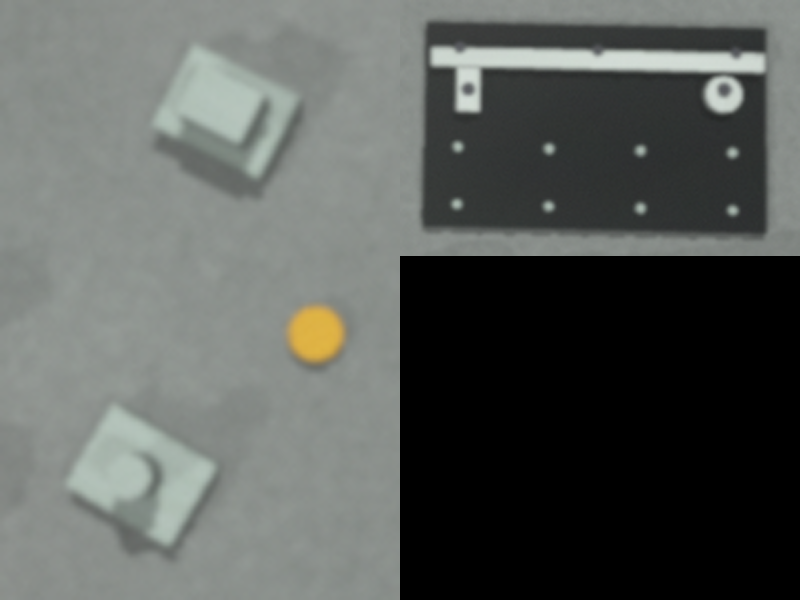

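Confirmed: the upper die (217,173) has the rectangular boss and the lower one has the round boss. The stop on the left is square and the cam on the right is round.

```bash
sed -i "s/return (i\['cam_to_world'\]@p)\[:3\]/return np.tensordot(i['cam_to_world'],p,1)[:3]/" h.py
cat > m.py <<'E'
from h import *
z=np.load('pics/top.npz'); r,d=z['rgb'],z['d']; i=camera_info('top')
V,U=np.mgrid[:420,:560]; P=world(i,d,U,V); print('table z',np.median(P[2][330:400,300:500]))
def rect(m,name):
    if m.sum()<5: print(name,m.sum()); return
    x,y=P[0][m],P[1][m]; R=cv2.minAreaRect((np.c_[x,y]*1000).astype(np.float32)); print(name,m.sum(),np.round(R[0],1),np.round(R[1],1),round(R[2],1),'z',np.median(P[2][m]))
box=(U>190)&(U<245)&(V>148)&(V<200)
rect(box&(P[2]>.034),'boss'); rect(box&(P[2]>.01),'die all'); rect(box&(P[2]>.01)&(P[2]<.02),'foot')
fx=(U>270)&(U<445)&(V>180)&(V<295)
rect(fx&(P[2]>.006),'bed'); rect(fx&(P[2]>.0175)&(V<212),'fence')
for n,u0,u1 in(('stop',290,312),('cam',402,430)): rect(fx&(P[2]>.0195)&(V>213)&(V<234)&(U>u0)&(U<u1),n)
# colour based corner points at given height: pixels
def px(u,v,h):
    f=210/np.tan(np.radians(i['vertical_fov'])/2); T=i['cam_to_world']; a=T[:3,:3]@[(u-i['cx'])/f,(v-i['cy'])/f,1]; return T[:2,3]+a[:2]*(h-T[2,3])/a[2]
g=r.astype(int).sum(2)
def crect(m,h,name):
    m=cv2.morphologyEx(m.astype(np.uint8),cv2.MORPH_OPEN,np.ones((3,3))); n,l,s,_=cv2.connectedComponentsWithStats(m); k=1+np.argmax(s[1:,4]); v,u=np.where(l==k)
    R=cv2.minAreaRect((np.array([px(a,b,h) for a,b in zip(u,v)])*1000).astype(np.float32)); print(name,len(u),np.round(R[0],1),np.round(R[1],1),round(R[2],1))
crect(fx&((g<200)|(P[2]>.006)),.010,'bed c'); crect(fx&(g>420)&(V<215)&(V>195),.022,'fence+ c')
crect(fx&(g>420)&(V>213)&(V<235)&(U<315)&(U>290),.024,'stop c')
crect(fx&(g>420)&(V>213)&(V<235)&(U<430)&(U>400),.024,'cam c')
crect((U>190)&(U<245)&(V>150)&(V<198)&(P[2]>.03),.040,'boss c')
E
python3 m.py
```

```text
table z -0.0007407365524499943
boss 285 [589.6 133.2] [223.5  35.6] 43.8 z 0.03889639200832484
die all 716 [598.5 134.6] [235.3  59.2] 47.0 z 0.01709432443979858
foot 403 [655.1 195.8] [60.8 45.3] 62.7 z 0.014829539279795245
bed 13716 [525.1 -79.2] [300.4 180.3] 88.0 z 0.009535909077960314
fence 1301 [580.3 -67.8] [ 94.2 305.9] 14.4 z 0.02106008801432968
stop 157 [531.2  41.2] [25.7 84.4] 68.4 z 0.023360432339350812
cam 213 [518.6 -69.7] [ 30.5 278.5] 15.2 z 0.023062333091828924
bed c 14172 [524.9 -78.9] [299.7 179.8] 88.0
fence+ c 1310 [580.6 -81.2] [289.4  25.3] 89.1
stop c 157 [555.1  33.1] [19.3 29. ] 89.0
cam c 189 [ 551.7 -187.8] [30.8 28.9] 89.1
boss c 286 [654.2 194.9] [37.3 28.4] 62.5
```

Run:
```python
from h import *
from scipy.spatial.transform import Rotation as R
s=state(); M=R.from_quat(s['tcp_rot']).as_matrix(); print(M.round(3)); j=np.degrees(np.arctan2(M[1,1],M[0,1])); print('jaw yaw',j)
for t in (-27.4,-2): print(t,[np.radians((t-j+k)) for k in (0,180,-180)])
```

```text
[[-0.001  0.362 -0.932]
 [ 0.002 -0.932 -0.362]
 [-1.    -0.002  0.   ]]
jaw yaw -68.75568076768442
-27.4 [np.float64(0.7217927937997894), np.float64(3.8633854473895823), np.float64(-2.419799859790004)]
-2 [np.float64(1.165106423806349), np.float64(4.306699077396142), np.float64(-1.976486229783444)]
```

>>> {"fn": "send_rows", "kwargs": {"steps": [[[0.008,0.015,0],0.01,100],[[0.017,0.03,0],0.03,100],[[0.02,0.038,0],0.04,100],[[0.02,0.038,0],0.04,100],[[0.02,0.038,0],0.04,100],[[0.02,0.038,0],0.04,100],[[0.02,0.038,0],0.04,100],[[0.02,0.038,0],0.04,100]]}}

```text
time_s: 0.9
position: [0.381, -0.3311, 0.2053]
tcp_rot: [-0.67, -0.227, 0.67, -0.226]
wrist_force: [0.0, 0.3, 0.3]
finger_gap: 0.0937
```

>>> {"fn": "send_rows", "kwargs": {"steps": [[[0.02,0.038,0],0.04,100],[[0.02,0.038,0],0.04,100],[[0.02,0.038,0],0.04,100],[[0.02,0.038,0],0.04,100],[[0.02,0.038,0],0.04,100],[[0.02,0.038,0],0.04,100],[[0.02,0.038,0],0.04,100],[[0.02,0.038,0],0.04,100]]}}

```text
time_s: 1.7
position: [0.5409, -0.0273, 0.2053]
tcp_rot: [-0.625, -0.33, 0.625, -0.33]
wrist_force: [1.4, -0.8, -0.3]
finger_gap: 0.094
```

>>> {"fn": "send_rows", "kwargs": {"steps": [[[0.02,0.038,0],0.04,100],[[0.02,0.038,0],0.04,100],[[0.02,0.038,0],0.04,100],[[0.02,0.038,0],0.04,100],[[0.01,0.025,0],0.02,100],[[0.005,0.01,0],0.01,100],[[0,0,0],0,100],[[0,0,0],0,100]]}}

```text
time_s: 2.5
position: [0.6351, 0.1558, 0.2051]
tcp_rot: [-0.591, -0.387, 0.592, -0.388]
wrist_force: [0.3, -0.4, 0.9]
finger_gap: 0.094
```

Run:
```python
from h import *
from scipy.spatial.transform import Rotation as R
r,d,i=grab('wrist'); save('wrist1',r); print(i)
s=state(); M=R.from_quat(s['tcp_rot']).as_matrix(); print(s['time_s'],s['position'],np.degrees(np.arctan2(M[1,1],M[0,1])),s['joint_positions'].round(2))
T=np.eye(4);T[:3,:3]=M;T[:3,3]=s['position'];i['cam_to_world']=T@i['mount']
V,U=np.mgrid[:420,:560]; P=world(i,d,U,V); ok=d>0
b=(abs(P[0]-.655)<.05)&(abs(P[1]-.195)<.05)&ok
for n,a,c in(('boss',.036,.045),('foot',.012,.022)):
    m=b&(P[2]>a)&(P[2]<c); q=cv2.minAreaRect((np.c_[P[0][m],P[1][m]]*1000).astype(np.float32)); print(n,m.sum(),np.median(P[2][m]) if m.any() else 0,q)
```

```text
{'vertical_fov': 59.219791595363276, 'cx': 273.49248094262657, 'cy': 211.293910434971, 'mount': array([[-1.63211482e-04, -2.51786542e-01,  9.67782781e-01,
        -1.78887678e-01],
       [ 9.99999984e-01,  3.18236919e-05,  1.76924265e-04,
         2.39273400e-04],
       [-7.53455698e-05,  9.67782794e-01,  2.51786532e-01,
        -7.33677102e-02],
       [ 0.00000000e+00,  0.00000000e+00,  0.00000000e+00,
         1.00000000e+00]])}
2.55 [0.63518636 0.15546373 0.2053189 ] -23.64985451651025 [-0.16  0.64 -0.22  1.5   0.16  1.02 -0.83]
boss 1201 0.03989846441295991 ((655.9290771484375, 196.6364288330078), (36.003665924072266, 27.952247619628906), 62.49195098876953)
foot 1667 0.015916277229308995 ((655.9087524414062, 196.5411376953125), (60.11379623413086, 46.02939987182617), 62.53194808959961)
```

View pics/wrist1.png

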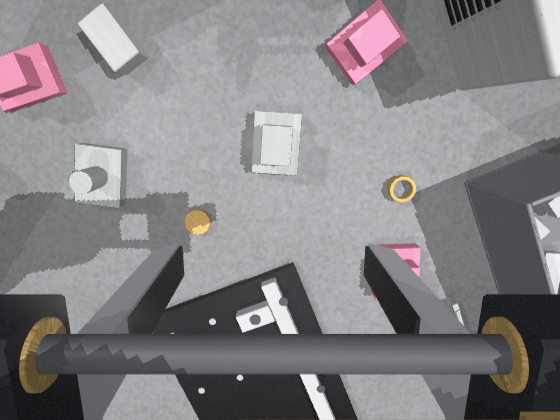

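The wrist view shows the rectangular-boss die at (275,143). Its measured sizes and heights match the spec. Aligning and descending.

>>> {"fn": "send_rows", "kwargs": {"steps": [[[0.01,0.02,-0.01],-0.03,100],[[0.011,0.021,-0.02],-0.037,100],[[0,0,-0.03],0,100],[[0,0,-0.03],0,100],[[0,0,-0.03],0,100],[[0,0,-0.02],0,100],[[0,0,-0.01],0,100],[[0,0,0],0,100]]}}

```text
time_s: 3.35
position: [0.6558, 0.1971, 0.0544]
tcp_rot: [-0.603, -0.367, 0.605, -0.367]
wrist_force: [0.3, 0.3, -0.3]
finger_gap: 0.0941
```

Run:
```python
from h import *
from scipy.spatial.transform import Rotation as R
s=state(); M=R.from_quat(s['tcp_rot']).as_matrix(); print(s['time_s'],s['position'],np.degrees(np.arctan2(M[1,1],M[0,1])),s['wrist_force'])
z=np.load('pics/wrist.npz'); d=z['d'];i=camera_info('wrist')
T=np.eye(4);T[:3,:3]=R.from_quat(z['q']).as_matrix();T[:3,3]=z['p'];i['cam_to_world']=T@i['mount']
V,U=np.mgrid[:420,:560]; P=world(i,d,U,V); ok=d>0
th=np.radians(-2); X=P[0]-.525;Y=P[1]+.079; fx=X*np.cos(th)+Y*np.sin(th); fy=-X*np.sin(th)+Y*np.cos(th)
m=ok&(abs(fx-58)<1e9)&(fx>.035)&(fx<.08)&(abs(fy)<.15)&(P[2]>.0205)&(P[2]<.0232)
q=cv2.minAreaRect((np.c_[fx[m],fy[m]]*1000).astype(np.float32)); print('fence',m.sum(),q)
m=ok&(fx>.0)&(fx<.048)&(fy>.08)&(fy<.14)&(P[2]>.0232)&(P[2]<.027)
if m.any(): print('stop',m.sum(),fx[m].min(),fx[m].max(),fy[m].min(),fy[m].max())
```

```text
3.35 [0.65576463 0.19713302 0.05441244] -27.43401082085667 [ 0.30289848  0.33451455 -0.28068637]
fence 1503 ((53.3819580078125, 50.83601760864258), (192.1078643798828, 35.17490005493164), 89.90361785888672)
stop 454 0.01156891389668624 0.0479338145684975 0.10351891363646319 0.12437905813894189
```

>>> {"fn": "send_rows", "kwargs": {"steps": [[[0,0,-0.012],0,100],[[0,0,-0.012],0,100],[[0,0,-0.008],0,100],[[0,0,-0.004],0,100],[[0,0,0],0,100],[[0,0,0],0,40],[[0,0,0],0,30],[[0,0,0],0,20]]}}

```text
time_s: 4.15
position: [0.6569, 0.1993, 0.0199]
tcp_rot: [0.604, 0.368, -0.604, 0.368]
wrist_force: [-0.2, 0.3, 0.0]
finger_gap: 0.0735
```

>>> {"fn": "send_rows", "kwargs": {"steps": [[[0,0,0],0,10],[[0,0,0],0,10],[[0,0,0],0,10],[[0,0,0],0,0],[[0,0,0],0,0],[[0,0,0],0,0],[[0,0,0],0,0],[[0,0,0],0,0]]}}

```text
time_s: 4.95
position: [0.6566, 0.1992, 0.0195]
tcp_rot: [0.604, 0.368, -0.604, 0.368]
wrist_force: [0.7, -0.3, 0.0]
finger_gap: 0.028
```

>>> {"fn": "send_rows", "kwargs": {"steps": [[[0,0,0.005],0,0],[[0,0,0.015],0,0],[[0,0,0.02],0,0],[[0,0,0.02],0,0],[[-0.003,-0.006,0.01],0.01,0],[[-0.006,-0.013,0],0.03,0],[[-0.01,-0.02,0],0.04,0],[[-0.011,-0.024,0],0.05,0]]}}

```text
time_s: 5.75
position: [0.6256, 0.1359, 0.0897]
tcp_rot: [-0.578, -0.407, 0.578, -0.407]
wrist_force: [1.3, -0.6, -5.4]
finger_gap: 0.0279
```

>>> {"fn": "send_rows", "kwargs": {"steps": [[[-0.013,-0.028,0],0.05,0],[[-0.013,-0.028,0],0.05,0],[[-0.013,-0.028,0],0.05,0],[[-0.013,-0.028,0],0.05,0],[[-0.013,-0.027,0],0.05,0],[[-0.01,-0.02,0],0.04,0],[[-0.006,-0.011,0],0.02,0],[[0,0,0],0,0]]}}

```text
time_s: 6.55
position: [0.5437, -0.0373, 0.0896]
tcp_rot: [-0.509, -0.49, 0.511, -0.49]
wrist_force: [0.9, 0.5, -6.4]
finger_gap: 0.0278
```

```bash
cat > st.py <<'E'
from h import *
from scipy.spatial.transform import Rotation as R
def fix(p,th=np.radians(-2.05)):
    X=p[0]-.525;Y=p[1]+.079; return X*np.cos(th)+Y*np.sin(th), -X*np.sin(th)+Y*np.cos(th)
def pr():
    s=state(); M=R.from_quat(s['tcp_rot']).as_matrix(); fxy=np.array(fix(s['position']))*1000
    print('t',s['time_s'],'pos',s['position'].round(4),'jaw',np.degrees(np.arctan2(M[1,1],M[0,1])).round(2),'tilt',M[:,0].round(4),'fixTCP',fxy.round(1),'F',s['wrist_force'].round(1),'T',s['ft_torque'].round(2),'gap',round(s['finger_gap'],4)); return s,M
E
cat > wr.py <<'E'
from st import *
import sys
s,M=pr(); r,d,i=grab('wrist'); save(sys.argv[1],r)
T=np.eye(4);T[:3,:3]=M;T[:3,3]=s['position'];i['cam_to_world']=T@i['mount']
V,U=np.mgrid[:420,:560]; P=world(i,d,U,V); ok=(d>0); fx,fy=fix(P)
m=ok&(fx>.04)&(fx<.075)&(abs(fy)<.15)&(P[2]>.0195)&(P[2]<.0232)
for a in range(-140,141,40):
    k=m&(abs(fy*1000-a)<8)
    if k.sum()>5: print('fence at y',a,np.percentile(fx[k],[2,98]).round(4),np.median(P[2][k]).round(4))
k=ok&(fx>.015)&(fx<.045)&(fy>.08)&(fy<.14)&(P[2]>.022)&(P[2]<.027)
if k.any(): print('stop',k.sum(),np.percentile(fy[k],[2,98]).round(4),np.median(P[2][k]).round(4))
E
python3 wr.py wrist2
```

```text
t 6.55 pos [ 0.5437 -0.0373  0.0896] jaw -2.34 tilt [-0.0022 -0.0022 -1.    ] fixTCP [17.2 42.3] F [ 0.9  0.5 -6.4] T [-0.01 -0.12 -0.02] gap 0.0278
fence at y -100 [0.0401 0.0573] 0.0217
fence at y 20 [0.0516 0.0664] 0.0217
fence at y 60 [0.0507 0.0663] 0.0217
fence at y 100 [0.0453 0.0663] 0.0217
fence at y 140 [0.0508 0.0664] 0.0216
stop 1472 [0.1042 0.1234] 0.0239
```

View pics/wrist2.png

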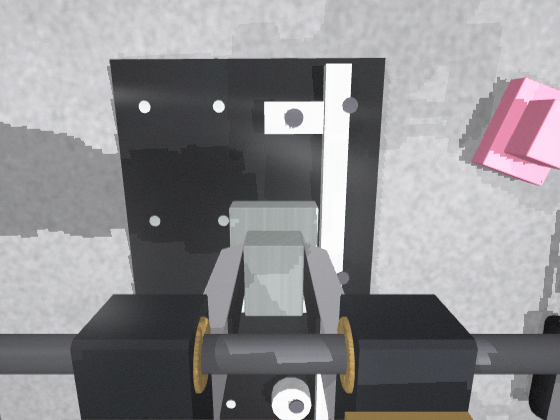

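The die is held square at (273,260), with the fence to the right (335,160) and the square stop ahead (293,117). The die is about 10 mm short of the fence and 34 mm short of the stop. Lowering.

>>> {"fn": "send_rows", "kwargs": {"steps": [[[0,0,-0.008],0.005,0],[[0,0,-0.015],0,0],[[0,0,-0.015],0,0],[[0,0,-0.01],0,0],[[0,0,-0.006],0,0],[[0,0,-0.002],0,0],[[0,0,0],0,0],[[0,0,0],0,0]]}}

```text
time_s: 7.4
position: [0.5461, -0.0337, 0.0339]
tcp_rot: [0.508, 0.492, -0.508, 0.492]
wrist_force: [-0.2, 0.1, -5.5]
finger_gap: 0.0279
```

>>> {"fn": "send_rows", "kwargs": {"steps": [[[0,0,-0.001],0,0],[[0,0,-0.001],0,0],[[0,0,-0.001],0,0],[[0,0,0],0,0],[[0,0,0],0,0],[[0,0,0],0,0],[[0,0,0],0,0],[[0,0,0],0,0]]}}

```text
time_s: 8.2
position: [0.5456, -0.0338, 0.0305]
tcp_rot: [0.508, 0.492, -0.508, 0.492]
wrist_force: [0.4, -0.2, -4.7]
finger_gap: 0.0274
```

```bash
python3 -c "
from st import *; pr()"
```

```text
t 8.2 pos [ 0.5456 -0.0338  0.0305] jaw -1.83 tilt [ 1.e-04  1.e-04 -1.e+00] fixTCP [19.  45.9] F [ 0.4 -0.2 -4.7] T [-0.02 -0.04  0.02] gap 0.0274
```

>>> {"fn": "send_rows", "kwargs": {"steps": [[[0,0,-0.0005],-0.003,0],[[0,0,0],0,0],[[0,0,-0.0005],0,0],[[0,0,0],0,0],[[0,0,-0.0005],0,0],[[0,0,0],0,0],[[0,0,0],0,0],[[0,0,0],0,0]]}}

```text
time_s: 9.0
position: [0.5456, -0.0338, 0.0294]
tcp_rot: [0.509, 0.491, -0.509, 0.491]
wrist_force: [-1.8, 0.6, 4.6]
finger_gap: 0.028
```

>>> {"fn": "send_rows", "kwargs": {"steps": [[[0.001,0,0],0,0],[[0.001,0,0],0,0],[[0.001,0,0],0,0],[[0.001,0,0],0,0],[[0.001,0,0],0,0],[[0.001,0,0],0,0],[[0.0005,0,0],0,0],[[0,0,0],0,0]]}}

```text
time_s: 9.8
position: [0.5459, -0.0338, 0.0295]
tcp_rot: [-0.505, -0.493, 0.512, -0.489]
wrist_force: [-14.0, 1.1, 19.3]
finger_gap: 0.0274
```

```bash
python3 -c "
from st import *; pr()"
```

```text
t 9.8 pos [ 0.5459 -0.0338  0.0295] jaw -2.0 tilt [-0.0111 -0.0017 -0.9999] fixTCP [19.2 45.9] F [-14.    1.1  19.3] T [0.34 3.12 0.02] gap 0.0274
```

>>> {"fn": "send_rows", "kwargs": {"steps": [[[0,0,0.0005],0,0],[[0,0,0.0005],0,0],[[0,0,0.0005],0,0],[[0,0,0],0,0],[[0,0,0],0,0],[[0,0,0],0,0],[[0,0,0],0,0],[[0,0,0],0,0]]}}

```text
time_s: 10.6
position: [0.5521, -0.0338, 0.0304]
tcp_rot: [0.509, 0.491, -0.509, 0.491]
wrist_force: [0.4, -0.0, -5.6]
finger_gap: 0.0276
```

```bash
python3 wr.py wrist3
```

```text
t 10.6 pos [ 0.5521 -0.0338  0.0304] jaw -2.01 tilt [-0.e+00  1.e-04 -1.e+00] fixTCP [25.5 46.1] F [ 0.4 -0.  -5.6] T [ 0.03 -0.13  0.03] gap 0.0276
fence at y -60 [0.0507 0.0588] 0.0217
fence at y 20 [0.0638 0.0666] 0.0217
fence at y 60 [0.0507 0.0663] 0.0217
fence at y 100 [0.0449 0.0663] 0.0217
fence at y 140 [0.0507 0.0663] 0.0216
stop 2544 [0.1041 0.1236] 0.0239
```

View pics/wrist3.png

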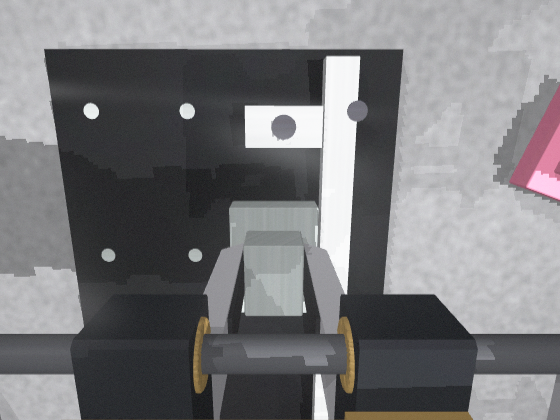

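The die was sticking to the bed: raising it freed it, and the picture shows nothing in the way. I'll approach the fence just clear of the bed, then seat it.

>>> {"fn": "send_rows", "kwargs": {"steps": [[[0.0005,0,0],0,0],[[0.0005,0,0],0,0],[[0.0005,0,0],0,0],[[0.0005,0,0],0,0],[[0.0005,0,0],0,0],[[0.0005,0,0],0,0],[[0,0,0],0,0],[[0,0,0],0,0]]}}

```text
time_s: 11.45
position: [0.554, -0.0339, 0.0303]
tcp_rot: [-0.508, -0.492, 0.509, -0.491]
wrist_force: [-3.6, -0.0, -3.4]
finger_gap: 0.0281
```

```bash
python3 -c "
from st import *; pr()"
```

```text
t 11.45 pos [ 0.554  -0.0339  0.0303] jaw -2.0 tilt [-2.e-03 -2.e-04 -1.e+00] fixTCP [27.3 46.2] F [-3.6 -0.  -3.4] T [0.06 0.78 0.02] gap 0.0281
```

>>> {"fn": "send_rows", "kwargs": {"steps": [[[0.0005,0,-0.0003],0,0],[[0.0005,0,-0.0003],0,0],[[0.0005,0,-0.0002],0,0],[[0,0,-0.0002],0,0],[[0,0,0],0,0],[[0,0,0],0,0],[[0,0,0],0,0],[[0,0,0],0,0]]}}

```text
time_s: 12.25
position: [0.554, -0.0339, 0.0295]
tcp_rot: [-0.507, -0.492, 0.51, -0.49]
wrist_force: [-8.0, 0.9, 2.5]
finger_gap: 0.0276
```

```bash
python3 -c "
from st import *; pr()"
```

```text
t 12.25 pos [ 0.554  -0.0339  0.0295] jaw -2.01 tilt [-4.5e-03 -7.0e-04 -1.0e+00] fixTCP [27.4 46.1] F [-8.   0.9  2.5] T [ 0.06  1.68 -0.01] gap 0.0276
```

>>> {"fn": "send_rows", "kwargs": {"steps": [[[0,0.0005,0.0001],0,0],[[0,0.001,0.0001],0,0],[[0,0.0015,0],0,0],[[0,0.0015,0],0,0],[[0,0.0015,0],0,0],[[0,0.0015,0],0,0],[[0,0.0015,0],0,0],[[0,0.001,0],0,0]]}}

```text
time_s: 13.05
position: [0.5542, -0.0284, 0.0296]
tcp_rot: [-0.507, -0.49, 0.512, -0.491]
wrist_force: [-5.2, -7.1, 1.1]
finger_gap: 0.0276
```

```bash
python3 -c "
from st import *; pr()"
```

```text
t 13.05 pos [ 0.5542 -0.0284  0.0296] jaw -2.16 tilt [-0.0048 -0.0058 -1.    ] fixTCP [27.4 51.6] F [-5.2 -7.1  1.1] T [-1.74  1.38  0.01] gap 0.0276
```

>>> {"fn": "send_rows", "kwargs": {"steps": [[[0.0002,0.001,0],0,0],[[0.0002,0.001,0],0,0],[[0.0001,0.001,0],0,0],[[0.0001,0.001,0],0,0],[[0.0001,0.001,0],0,0],[[0.0001,0.001,0],0,0],[[0.0001,0.001,0],0,0],[[0.0001,0.001,0],0,0]]}}

```text
time_s: 13.85
position: [0.5544, -0.0218, 0.0297]
tcp_rot: [-0.506, -0.49, 0.513, -0.491]
wrist_force: [-7.7, -9.6, 3.0]
finger_gap: 0.028
```

>>> {"fn": "send_rows", "kwargs": {"steps": [[[0.0001,0.001,0],0,0],[[0.0001,0.001,0],0,0],[[0,0.001,0],0,0],[[0,0.001,0],0,0],[[0,0.001,0],0,0],[[0,0.001,0],0,0],[[0,0.001,0],0,0],[[0,0.001,0],0,0]]}}

```text
time_s: 14.65
position: [0.5547, -0.0137, 0.0297]
tcp_rot: [-0.506, -0.49, 0.513, -0.491]
wrist_force: [-7.0, -9.0, 3.3]
finger_gap: 0.0278
```

```bash
python3 -c "
from st import *; pr()"
```

```text
t 14.65 pos [ 0.5547 -0.0137  0.0297] jaw -2.21 tilt [-0.0062 -0.0074 -1.    ] fixTCP [27.4 66.3] F [-7.  -9.   3.3] T [-2.26  1.62 -0.07] gap 0.0278
```

>>> {"fn": "send_rows", "kwargs": {"steps": [[[0,0.001,0],0,0],[[0,0.001,0],0,0],[[0,0.001,0],0,0],[[0,0.001,0],0,0],[[0,0.001,0],0,0],[[0,0.001,0],0,0],[[0.0001,0.0005,0],0,0],[[0.0001,0.0005,0],0,0]]}}

```text
time_s: 15.45
position: [0.5549, -0.0067, 0.0296]
tcp_rot: [-0.506, -0.49, 0.513, -0.491]
wrist_force: [-6.9, -9.4, 3.2]
finger_gap: 0.0283
```

```bash
python3 wr.py wrist4
python3 - <<'E'
from h import *
r=cv2.imread('pics/wrist4.png'); cv2.imwrite('pics/wrist4c.png',cv2.resize(r[60:330,180:400],None,fx=2.2,fy=2.2))
E
```

```text
t 15.45 pos [ 0.5549 -0.0067  0.0296] jaw -2.2 tilt [-0.0062 -0.0074 -1.    ] fixTCP [27.3 73.4] F [-6.9 -9.4  3.2] T [-2.2   1.64 -0.02] gap 0.0283
fence at y -20 [0.0506 0.059 ] 0.0218
fence at y 60 [0.0606 0.0666] 0.0217
fence at y 100 [0.0432 0.0663] 0.0217
fence at y 140 [0.0507 0.0663] 0.0216
stop 3828 [0.0889 0.1234] 0.0245
```

View pics/wrist4c.png

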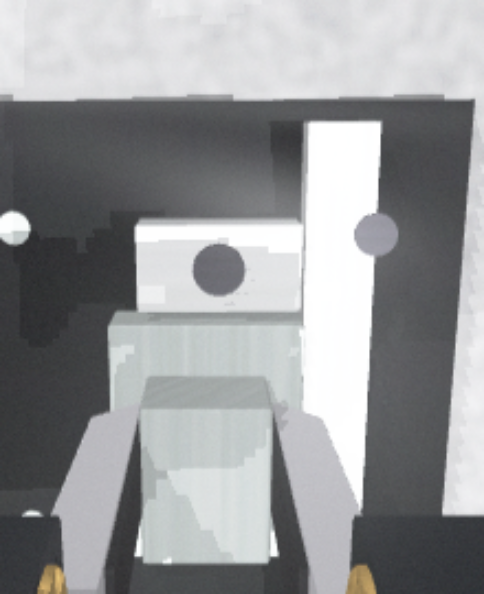

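The die's long side is flush to the fence (its right edge runs along the fence line at about x=303 in the crop). It is a few mm short of the stop, at about row 310. Approaching slowly.

>>> {"fn": "send_rows", "kwargs": {"steps": [[[0,0.0005,0],0,0],[[0,0.0005,0],0,0],[[0,0.0005,0],0,0],[[0,0.0005,0],0,0],[[0,0.0005,0],0,0],[[0,0.0005,0],0,0],[[0,0.0005,0],0,0],[[0,0,0],0,0]]}}

```text
time_s: 16.3
position: [0.5551, -0.0039, 0.0297]
tcp_rot: [-0.506, -0.49, 0.513, -0.491]
wrist_force: [-7.2, -9.6, 3.4]
finger_gap: 0.0279
```

```bash
python3 -c "
from st import *; pr()"
```

```text
t 16.3 pos [ 0.5551 -0.0039  0.0297] jaw -2.22 tilt [-0.006  -0.0082 -0.9999] fixTCP [27.4 76.2] F [-7.2 -9.6  3.4] T [-2.48  1.52 -0.05] gap 0.0279
```

>>> {"fn": "send_rows", "kwargs": {"steps": [[[0,0.0005,0],0,0],[[0,0.0005,0],0,0],[[0,0.0005,0],0,0],[[0,0.0005,0],0,0],[[0,0,0],0,0],[[0,0,0],0,0],[[0,0,0],0,0],[[0,0,0],0,0]]}}

```text
time_s: 17.1
position: [0.5551, -0.0037, 0.0298]
tcp_rot: [-0.506, -0.489, 0.514, -0.491]
wrist_force: [-6.7, -13.3, 2.8]
finger_gap: 0.0275
```

```bash
python3 -c "
from st import *; pr()"
```

```text
t 17.1 pos [ 0.5551 -0.0037  0.0298] jaw -2.27 tilt [-0.0062 -0.0104 -0.9999] fixTCP [27.4 76.3] F [ -6.7 -13.3   2.8] T [-3.3   1.6   0.05] gap 0.0275
```

Contact with the stop is felt: Fy rose from 9.4 to 13.3 N and the TCP halted. I'll unload the bed friction, then reseat it downwards and check flatness.

>>> {"fn": "send_rows", "kwargs": {"steps": [[[0,0,0.0002],0,0],[[0,0,0.0002],0,0],[[0,0,0],0,0],[[0,0,0],0,0],[[0,-0.0005,0],0,0],[[0,-0.0005,0],0,0],[[0,0,0],0,0],[[0,0,0],0,0]]}}

```text
time_s: 17.9
position: [0.5551, -0.0038, 0.0297]
tcp_rot: [-0.506, -0.489, 0.513, -0.491]
wrist_force: [-5.5, -11.5, 0.7]
finger_gap: 0.0276
```

```bash
cat > flat.py <<'E'
from st import *
s,M=pr(); r,d,i=grab('wrist')
T=np.eye(4);T[:3,:3]=M;T[:3,3]=s['position'];i['cam_to_world']=T@i['mount']
V,U=np.mgrid[:420,:560]; P=world(i,d,U,V); fx,fy=fix(P); ok=d>0
cx,cy=[a for a in fix(s['position'])]; cy-=.0026
def fit(m,n):
    x,y,z=fx[m],fy[m],P[2][m]; A=np.c_[x-cx,y-cy,np.ones(x.size)]
    c=np.linalg.lstsq(A,z,rcond=None)[0]; e=z-A@c; k=abs(e)<2.5*e.std(); c=np.linalg.lstsq(A[k],z[k],rcond=None)[0]
    print(n,m.sum(),'slope x,y mrad',(c[:2]*1e3).round(2),'z0 mm',round(c[2]*1e3,2),'rms',(1e3*(z-A@c)[k].std()).round(3))
fit(ok&(P[2]<.014)&(P[2]>.006)&(abs(fx)<.085)&(abs(fy)<.145),'bed')
fit(ok&(abs(P[2]-.050)<.003)&(abs(fx-cx)<.012)&(abs(fy-cy)<.016),'boss top')
k=ok&(abs(P[2]-.026)<.0013)&(abs(fx-cx)<.021)&(fy-cy>.0195)&(fy-cy<.028); fit(k,'foot top')
E
python3 flat.py
```

```text
t 17.9 pos [ 0.5551 -0.0038  0.0297] jaw -2.24 tilt [-0.0063 -0.0091 -0.9999] fixTCP [27.4 76.3] F [ -5.5 -11.5   0.7] T [-2.83  1.33  0.03] gap 0.0276
bed 40533 slope x,y mrad [ 0.07 -0.29] z0 mm 9.7 rms 0.6
boss top 3232 slope x,y mrad [ -7.39 -11.85] z0 mm 50.07 rms 0.56
foot top 1246 slope x,y mrad [ -4.96 -16.38] z0 mm 26.21 rms 0.541
```

>>> {"fn": "send_rows", "kwargs": {"steps": [[[0,0,-0.0002],0,0],[[0,0,-0.0002],0,0],[[0,0,-0.0002],0,0],[[0,0,-0.0002],0,0],[[0,0,-0.0002],0,0],[[0,0,-0.0002],0,0],[[0,0,0],0,0],[[0,0,0],0,0]]}}

```text
time_s: 18.75
position: [0.5551, -0.0038, 0.0296]
tcp_rot: [-0.506, -0.489, 0.514, -0.491]
wrist_force: [-7.8, -12.2, 10.2]
finger_gap: 0.0278
```

```bash
python3 flat.py
```

```text
t 18.75 pos [ 0.5551 -0.0038  0.0296] jaw -2.24 tilt [-0.0059 -0.0096 -0.9999] fixTCP [27.4 76.2] F [ -7.8 -12.2  10.2] T [-2.83  1.9   0.11] gap 0.0278
bed 40618 slope x,y mrad [ 0.22 -0.21] z0 mm 9.73 rms 0.602
boss top 3216 slope x,y mrad [-4.52 -9.38] z0 mm 50.0 rms 0.569
foot top 1241 slope x,y mrad [ -4.68 -20.81] z0 mm 26.25 rms 0.533
```

>>> {"fn": "send_rows", "kwargs": {"steps": [[[0,0,-0.0003],0,0],[[0,0,-0.0003],0,0],[[0,0,-0.0003],0,0],[[0,-0.0003,-0.0003],0,0],[[0,-0.0003,0],0,0],[[0,0,0],0,0],[[0,0,0],0,0],[[0,0,0],0,0]]}}

```text
time_s: 19.6
position: [0.5551, -0.0039, 0.0295]
tcp_rot: [-0.506, -0.489, 0.513, -0.491]
wrist_force: [-10.6, -12.0, 19.1]
finger_gap: 0.0278
```

```bash
python3 flat.py
```

```text
t 19.6 pos [ 0.5551 -0.0039  0.0295] jaw -2.23 tilt [-0.0055 -0.0094 -0.9999] fixTCP [27.4 76.1] F [-10.6 -12.   19.1] T [-2.62  2.49  0.07] gap 0.0278
bed 40689 slope x,y mrad [ 0.2 -0.2] z0 mm 9.72 rms 0.597
boss top 3219 slope x,y mrad [-4.38 -7.09] z0 mm 49.86 rms 0.562
foot top 1221 slope x,y mrad [-4.87 -9.31] z0 mm 25.99 rms 0.535
```

>>> {"fn": "send_rows", "kwargs": {"steps": [[[0,0,0.0005],0,0],[[0,0,0.0005],0,0],[[0,0,0.0005],0,0],[[0,0,0.0005],0,0],[[0,0,0],0,0],[[0,0,0],0,0],[[0,0,0],0,0],[[0,0,0],0,0]]}}

```text
time_s: 20.45
position: [0.5551, -0.0038, 0.0297]
tcp_rot: [-0.506, -0.49, 0.513, -0.491]
wrist_force: [-6.6, -10.6, 2.4]
finger_gap: 0.0278
```

```bash
python3 flat.py
```

```text
t 20.45 pos [ 0.5551 -0.0038  0.0297] jaw -2.22 tilt [-0.0061 -0.0086 -0.9999] fixTCP [27.4 76.2] F [ -6.6 -10.6   2.4] T [-2.58  1.53  0.04] gap 0.0278
bed 40612 slope x,y mrad [ 0.06 -0.29] z0 mm 9.71 rms 0.601
boss top 3223 slope x,y mrad [-5.13 -9.68] z0 mm 50.0 rms 0.568
foot top 1227 slope x,y mrad [ -1.74 -17.07] z0 mm 26.21 rms 0.539
```

>>> {"fn": "send_rows", "kwargs": {"steps": [[[0,0,0.0003],0,0],[[0,0,0.0003],0,0],[[0.0003,0.0005,0],0,0],[[0.0003,0.0005,0],0,0],[[0,0,0],0,0],[[0,0,0],0,0],[[0,0,0],0,0],[[0,0,0],0,0]]}}

```text
time_s: 21.3
position: [0.5551, -0.0037, 0.0298]
tcp_rot: [-0.505, -0.489, 0.514, -0.491]
wrist_force: [-6.5, -11.2, -0.8]
finger_gap: 0.0276
```

```bash
python3 flat.py
```

```text
t 21.3 pos [ 0.5551 -0.0037  0.0298] jaw -2.24 tilt [-0.0074 -0.0096 -0.9999] fixTCP [27.4 76.3] F [ -6.5 -11.2  -0.8] T [-3.01  1.4   0.05] gap 0.0276
bed 40517 slope x,y mrad [ 0.13 -0.28] z0 mm 9.69 rms 0.599
boss top 3229 slope x,y mrad [ -5.98 -14.28] z0 mm 50.08 rms 0.556
foot top 1240 slope x,y mrad [-4.64 -2.37] z0 mm 25.84 rms 0.541
```

The forces are right, but the die leans about 0.8° in the grip because drag made it slip in the pads. I'll relax the push, let it drop flat in the corner, and regrip it unloaded.

>>> {"fn": "send_rows", "kwargs": {"steps": [[[-0.0005,-0.001,-0.0002],0,0],[[-0.0005,-0.001,-0.0002],0,0],[[-0.0005,-0.001,0],0,0],[[-0.0005,-0.001,0],0,0],[[0,0,0],0,0],[[0,0,0],0,0],[[0,0,0],0,0],[[0,0,0],0,0]]}}

```text
time_s: 22.15
position: [0.5551, -0.0039, 0.0296]
tcp_rot: [-0.507, -0.49, 0.511, -0.491]
wrist_force: [-4.0, -6.0, -2.1]
finger_gap: 0.0278
```

```bash
python3 -c "
from st import *; pr()"
```

```text
t 22.15 pos [ 0.5551 -0.0039  0.0296] jaw -2.13 tilt [-0.0033 -0.0048 -1.    ] fixTCP [27.4 76.1] F [-4.  -6.  -2.1] T [-1.48  0.98  0.01] gap 0.0278
```

>>> {"fn": "send_rows", "kwargs": {"steps": [[[-0.0005,-0.001,0],0,0],[[-0.0005,-0.001,0],0,0],[[-0.0005,-0.001,0],0,0],[[0,0,0],0,0],[[0,0,0],0,0],[[0,0,0],0,0],[[0,0,0],0,0],[[0,0,0],0,0]]}}

```text
time_s: 22.95
position: [0.555, -0.0039, 0.0297]
tcp_rot: [-0.508, -0.491, 0.509, -0.491]
wrist_force: [-0.4, -5.3, -8.2]
finger_gap: 0.0277
```

>>> {"fn": "send_rows", "kwargs": {"steps": [[[0,0,0],0,36],[[0,0,0],0,40],[[0,0,0],0,40],[[0,0,0],0,40],[[0,0,0],0,40],[[0,0,0],0,40],[[0,0,0],0,40],[[0,0,0],0,40]]}}

```text
time_s: 23.75
position: [0.5551, -0.0029, 0.0299]
tcp_rot: [0.509, 0.491, -0.509, 0.491]
wrist_force: [0.3, -0.2, -0.2]
finger_gap: 0.0375
```

```bash
python3 flat.py
```

```text
t 23.75 pos [ 0.5551 -0.0029  0.0299] jaw -2.01 tilt [ 1.e-04  1.e-04 -1.e+00] fixTCP [27.3 77.1] F [ 0.3 -0.2 -0.2] T [ 0.02 -0.1  -0.  ] gap 0.0375
bed 40306 slope x,y mrad [ 0.12 -0.32] z0 mm 9.72 rms 0.6
boss top 3213 slope x,y mrad [-0.03 -0.91] z0 mm 49.71 rms 0.564
foot top 1207 slope x,y mrad [2.69 5.64] z0 mm 25.59 rms 0.525
```

>>> {"fn": "send_rows", "kwargs": {"steps": [[[0,0,-0.0008],0,40],[[0,0,0],0,40],[[0,0,0],0,30],[[0,0,0],0,20],[[0,0,0],0,0],[[0,0,0],0,0],[[0,0,0],0,0],[[0,0,0],0,0]]}}

```text
time_s: 24.6
position: [0.5551, -0.0029, 0.0291]
tcp_rot: [0.509, 0.491, -0.509, 0.491]
wrist_force: [-0.8, -0.2, -0.7]
finger_gap: 0.0276
```

>>> {"fn": "send_rows", "kwargs": {"steps": [[[0,0,0],0,0],[[0,0,0],0,0],[[0.0005,0.0005,0],0,0],[[0.0005,0.0005,0],0,0],[[0.0005,0.0005,0],0,0],[[0.0005,0.0005,0],0,0],[[0,0,0],0,0],[[0,0,0],0,0]]}}

```text
time_s: 25.4
position: [0.5551, -0.0029, 0.0291]
tcp_rot: [-0.507, -0.491, 0.511, -0.491]
wrist_force: [-4.5, -4.0, 5.5]
finger_gap: 0.0278
```

```bash
python3 flat.py
```

```text
t 25.4 pos [ 0.5551 -0.0029  0.0291] jaw -2.07 tilt [-0.0037 -0.0027 -1.    ] fixTCP [27.4 77.2] F [-4.5 -4.   5.5] T [-0.95  0.9   0.  ] gap 0.0278
bed 40283 slope x,y mrad [ 0.13 -0.31] z0 mm 9.72 rms 0.6
boss top 3229 slope x,y mrad [-1.1  -0.44] z0 mm 49.76 rms 0.564
foot top 1219 slope x,y mrad [-1.11 -9.87] z0 mm 26.03 rms 0.527
```

>>> {"fn": "send_rows", "kwargs": {"steps": [[[0.0005,0.0005,0.0004],0,0],[[0.0005,0.0005,0.0004],0,0],[[0.0005,0.0005,0],0,0],[[0.0005,0.0005,0],0,0],[[0,0.0005,0],0,0],[[0,0.0005,0],0,0],[[0,0.0005,0],0,0],[[0,0,0],0,0]]}}

```text
time_s: 26.25
position: [0.5552, -0.0027, 0.0292]
tcp_rot: [-0.506, -0.491, 0.513, -0.49]
wrist_force: [-6.0, -9.7, 4.1]
finger_gap: 0.0275
```

```bash
python3 flat.py
```

```text
t 26.25 pos [ 0.5552 -0.0027  0.0292] jaw -2.16 tilt [-0.0078 -0.0069 -0.9999] fixTCP [27.4 77.3] F [-6.  -9.7  4.1] T [-2.18  1.21  0.11] gap 0.0275
bed 40112 slope x,y mrad [ 0.04 -0.36] z0 mm 9.7 rms 0.596
boss top 3236 slope x,y mrad [-8.89 -4.85] z0 mm 49.88 rms 0.569
foot top 1219 slope x,y mrad [ -4.01 -10.61] z0 mm 26.03 rms 0.54
```

>>> {"fn": "send_rows", "kwargs": {"steps": [[[0,0,0.0004],0,0],[[0,0,0.0004],0,0],[[0,0,0],0,0],[[0,0.0005,0],0,0],[[0,0.0005,0],0,0],[[0,0.0005,0],0,0],[[0,0,0],0,0],[[0,0,0],0,0]]}}

```text
time_s: 27.1
position: [0.5552, -0.0026, 0.0294]
tcp_rot: [-0.505, -0.49, 0.514, -0.49]
wrist_force: [-4.1, -11.6, -1.4]
finger_gap: 0.0279
```

```bash
python3 flat.py
```

```text
t 27.1 pos [ 0.5552 -0.0026  0.0294] jaw -2.2 tilt [-0.0082 -0.0082 -0.9999] fixTCP [27.4 77.4] F [ -4.1 -11.6  -1.4] T [-2.83  0.88  0.11] gap 0.0279
bed 39938 slope x,y mrad [ 0.06 -0.31] z0 mm 9.73 rms 0.597
boss top 3231 slope x,y mrad [-8.36 -9.56] z0 mm 50.07 rms 0.565
foot top 1227 slope x,y mrad [ -5.13 -11.21] z0 mm 26.13 rms 0.522
```

>>> {"fn": "send_rows", "kwargs": {"steps": [[[0.0004,0.0005,-0.0003],0,0],[[0.0004,0.0005,-0.0003],0,0],[[0,0,-0.0003],0,0],[[0,0,-0.0003],0,0],[[0,0,0],0,0],[[0,0,0],0,0],[[0,0,0],0,0],[[0,0,0],0,0]]}}

```text
time_s: 27.95
position: [0.5552, -0.0026, 0.0293]
tcp_rot: [-0.505, -0.49, 0.514, -0.49]
wrist_force: [-7.5, -13.3, 10.0]
finger_gap: 0.0278
```

```bash
python3 flat.py
```

```text
t 27.95 pos [ 0.5552 -0.0026  0.0293] jaw -2.23 tilt [-0.0094 -0.01   -0.9999] fixTCP [27.4 77.4] F [ -7.5 -13.3  10. ] T [-3.08  1.65  0.15] gap 0.0278
bed 39971 slope x,y mrad [ 0.01 -0.24] z0 mm 9.72 rms 0.604
boss top 3240 slope x,y mrad [-10.91  -9.43] z0 mm 50.0 rms 0.562
foot top 1237 slope x,y mrad [ -6.41 -11.57] z0 mm 26.1 rms 0.534
```

>>> {"fn": "send_rows", "kwargs": {"steps": [[[-0.0003,-0.0003,-0.0003],0,0],[[-0.0003,-0.0003,-0.0003],0,0],[[-0.0003,-0.0003,-0.0002],0,0],[[-0.0003,0,0],0,0],[[0,0,0],0,0],[[0,0,0],0,0],[[0,0,0],0,0],[[0,0,0],0,0]]}}

```text
time_s: 28.8
position: [0.5552, -0.0027, 0.0292]
tcp_rot: [-0.506, -0.49, 0.514, -0.491]
wrist_force: [-8.2, -12.8, 14.3]
finger_gap: 0.0277
```

```bash
python3 flat.py
```

```text
t 28.8 pos [ 0.5552 -0.0027  0.0292] jaw -2.21 tilt [-0.007  -0.009  -0.9999] fixTCP [27.4 77.3] F [ -8.2 -12.8  14.3] T [-2.8   1.62  0.07] gap 0.0277
bed 40092 slope x,y mrad [ 0.13 -0.29] z0 mm 9.73 rms 0.599
boss top 3228 slope x,y mrad [-6.41 -4.31] z0 mm 49.9 rms 0.558
foot top 1244 slope x,y mrad [-6.34 -9.8 ] z0 mm 26.08 rms 0.543
```

>>> {"fn": "send_rows", "kwargs": {"steps": [[[0,0,0],0,0],[[0,0,0],0,0],[[0,0,0],0,0],[[0,0,0],0,0],[[0,0,0],0,0],[[0,0,0],0,0],[[0,0,0],0,0],[[0,0,0],0,0]]}}

```text
time_s: 29.65
position: [0.5552, -0.0027, 0.0292]
tcp_rot: [-0.506, -0.49, 0.513, -0.491]
wrist_force: [-7.6, -12.3, 12.8]
finger_gap: 0.0275
```

```bash
python3 flat.py
python3 - <<'E'
from h import *
z=np.load('pics/wrist.npz')['rgb']; t,_,_=grab('scene')
o=np.zeros((420,780,3),np.uint8); o[:,:220]=cv2.resize(z[60:330,180:400],(220,270)).shape and np.pad(z[60:330,180:400],((0,150),(0,0),(0,0))); o[:,220:]=t; save('final',o)
E
```

```text
t 29.65 pos [ 0.5552 -0.0027  0.0292] jaw -2.21 tilt [-0.007  -0.0089 -0.9999] fixTCP [27.4 77.4] F [ -7.6 -12.3  12.8] T [-2.76  1.68  0.2 ] gap 0.0275
bed 40030 slope x,y mrad [ 0.08 -0.31] z0 mm 9.71 rms 0.599
boss top 3224 slope x,y mrad [-8.18 -7.59] z0 mm 49.89 rms 0.548
foot top 1217 slope x,y mrad [-5.81 -4.39] z0 mm 25.91 rms 0.543
```

View pics/final.png

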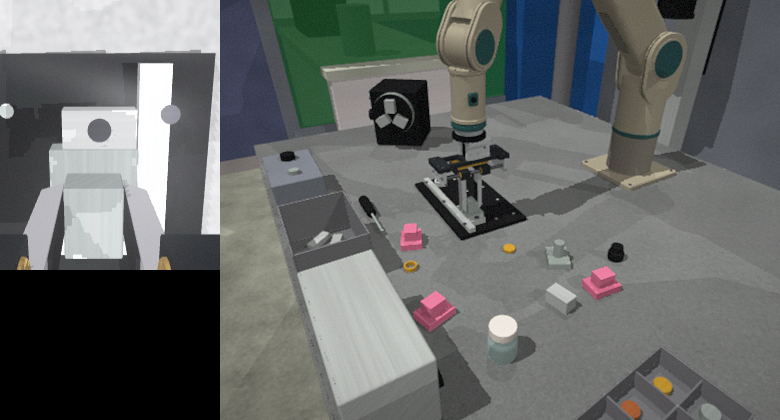

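The picture shows the die in the corner, its foot against the stop (crop, row ~150) and the fence (column ~138), still gripped. The bystanders look unmoved, and forces held steady through 0.8 s with the arm still. Handing in.

```bash
python3 -c "
from st import *; pr(); print(close_job())"
```

```text
t 29.75 pos [ 0.5551 -0.0027  0.0292] jaw -2.21 tilt [-0.007  -0.009  -0.9999] fixTCP [27.4 77.3] F [ -7.7 -12.7  13.8] T [-2.81  1.61  0.18] gap 0.0279
the job is handed in; nothing more can be done
None
```

The die with the rectangular boss is gripped and pressed into the corner of fence and end stop. I handed the job in at 29.75 s of the 66 s allowed.

**What I did:** I set the die on the bed with a long side against the fence, about 30 mm short of the end stop. Then I slid it along until the stop was felt. Dragging had left it leaning about 0.8° in the grip. I eased off, opened the jaws briefly in the corner so it lay flat, gripped it again and pressed.

**Last checks:**
- **Forces:** The wrist read about 7.7 N toward the fence, 12.7 N toward the stop and 14 N down, steady over the last 0.8 s with the arm still. These are totals. Friction on the bed carries an unknown share, so the true force on each stop may be lower. With the bed load eased, I put the stop at 6.7 N or more, but I could not confirm the fence force separately in the same way.
- **Grip:** The jaws still hold the 28 mm boss.
- **Flatness:** The boss top slopes 6 to 8 mrad toward the fence and 4 to 8 mrad toward the stop (about 0.4 to 0.6° combined). That means the near and rear edges may sit a few tenths of a mm off the bed, because the arm gives under load. It lay flat within about 1 mrad when released.
- **Other things on the table:** By eye, in the last scene picture, none of them had moved.

**First attempt at the fence:** The die stuck on the bed under too much down-force, with about 14 N sideways and 19 N upward on the wrist. I raised it slightly to free it, and nothing was rammed.

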